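# Push the steel spout home in the counter-top water filter

### The job

Take the bent steel spout out of the wooden spoon stand and push its straight end down into the push-fit port on top of the white water filter, past the rubber seal, until it bottoms on the stop inside; feel for the stop and do not force it. Leave it fully home with its outlet over the open mouth of the glass tumbler on the trivet, let go of it, and leave everything else on the counter undisturbed.

Things in the scene. Friction and masses are not known exactly. Their poses are not given: they have to be found in the camera images.
- spout_bend (a point): Where to grip the spout, a loose 75 g bent tube of plain steel, 12 mm thick, shaped like a 7: straight stem, bend (15 mm radius), level arm, short down-turned outlet. Point in the bend, 105 mm above the foot, 4 mm off the stem's axis towards the arm, 10 mm below the arm's axis. Axes: z up the stem, x along the arm to the outlet; at the start x points roughly towards the robot.
- spout_foot (a point): Centre of the end face of the spout's stem, on its axis: the end that goes into the port. Chamfered: 9.2 mm across at the face, full 12 mm from 3.5 mm up. Same axes as the bend. At the start it stands 10 mm above the counter in the stand's front hole, 50 mm deep, with 0.6 mm play all round, so the stem may lean by a degree or two.
- spout_outlet (a point): Centre of the spout's outlet, the lower end of a 16 mm wide collar: 135 mm from the stem's axis along x and 75 mm higher than the foot.
- filter: Fixed white counter-top water filter, a cylinder 105 mm thick lying along x, its port on top. Origin on the counter under the port's axis; it reaches 50 mm to -x and 187 mm to +x. In the port a rubber seal resists from a foot depth of about 15 mm, with up to 15 N until 20 mm deep, then drags with 3 to 8 N, which holds the spout once let go. More than 16 N on the stop, beyond the drag, harms it.
- port (a point): Centre of the port's mouth, 159 mm above the counter; the port's axis is vertical. The mouth is 19 mm wide and narrows as a funnel over 3 mm to a bore of 13.1 mm. The stop, a firm rubber washer on which the spout's foot bottoms, is hidden 32 to 46 mm below the mouth, differing between cartridges: not seen or measured, only felt as push that climbs above the drag by 12 N per mm.
- tumbler_mouth (a point): Centre of the mouth of the open glass tumbler (105 mm tall, 72 mm wide at the rim, 67 mm clear inside) upright on the round silicone trivet (110 mm wide, 8 mm thick) in front of the filter, 120 to 150 mm from the port's axis; its rim is 113 mm above the counter.
- stand: Fixed spoon stand: a wooden block 150 x 56 x 60 mm with three 13 mm holes 50 mm deep. Origin on the counter under its front hole, where the spout stands; the block reaches 30 mm to -x and 120 mm to +x. A teaspoon stands in the rear hole, 95 mm to +x, its top 133 mm above the counter.
- tumbler2_c (a point): Bystander: a second glass tumbler, 105 mm tall, upside-down at the far side; point half-way up.
- tiffin_c (a point): Bystander: steel tiffin stack of three tiers with side latches and a carrying handle, 125 mm wide, 218 mm tall; point on its axis 80 mm up.
- pan_c (a point): Bystander: aluminium chai pan, 160 mm wide, 85 mm tall, with a black handle; point on its axis 40 mm up.
- jar_c (a point): Bystander: white plastic jar with screw-top lid, 78 mm wide, 111 mm tall; point half-way up.
- matchbox_c (a point): Bystander: matchbox lying flat, 54 x 36 x 15 mm; its centre.
- lighter_c (a point): Bystander: steel gas lighter lying on the counter, 240 mm long, 22 mm thick; point near its middle.
There are look-alikes about, which are no part of the job. There is more than one size of the part that bears spout_bend; the job needs the middle-sized.

How it is judged:
By the outcome, as a careful person would: the job done as asked, in the order asked, and still so for the second after the job is handed in, with the robot touching nothing.
It also fails if it takes over 69 s, if anything falls off the work surface, if the arm or the gripper's body presses on something with over 40 N, if the wrist force passes 120 N, or if a joint passes its speed limit or range.

### The arm

A 6-joint arm with a two-finger parallel gripper is mounted at the origin on the work surface. World frame = base frame: x ahead of the robot, y to its left, z up, the work surface at z = 0. Lengths are in mm, angles in rad, forces in N, time in s.
With the tool pointing down it reaches from about 350 to 975 mm from the base axis. Payload 7.1 kg.
Tool frame: the origin (TCP) lies between the finger pads; the fingertips stand 19 mm ahead of it and the grasp point (between the pads) is the TCP; z points along the fingers, y is the line along which they close (so a half turn about z gives the same grasp; the last joint's range is limited). The gripper opens to 88 mm and grips with 3 to 60 N. Pads are 20 mm wide; open, the fingers measure 115 mm over their backs; the gripper's body (75 mm by 178 mm) begins 61 mm behind the grasp point.
Start: joints at [-1.132, 0.423, 1.63, -0, 1.089, -0.019], TCP at [276.249, -560.617, 241.675] pointing down, gripper open.
Joint ranges: [-3, 3], [-0.9, 2.11], [0.09, 2.58], [-1.31, 4.45], [0.11, 2.69], [-2.54, 2.54]. Speed limits (rad/s): [2.39, 2.39, 3.01, 3.14, 3.14, 3.14].

### API

Orientations are given as a rotation vector (axis times angle).
In Python, from workcell import ctrl gives the robot as it stands.
- The arm moves only by the tool arm_command, never from a script. Its argument "series" is a list of rows, each an object with "linear": the shift along the tool's x, y, z in m, a list of three; "turn": the turn about the tool's z in rad. A call has 1 to 10 rows; each row shifts and turns the commanded pose from where the row before left it, along the tool's axes as they then stand; what a row does not reach is not made up. A row lasts 1/10 s, in which the tool goes at most 50 mm and 8.59 degrees, less where a joint would pass 70% of its speed; a pose out of reach is approached as far as the arm can. A call with a gripper value outside its range is refused whole. "jaw" is the opening, from -1 (shut) to 1 (fully open), set as the call begins (left out, the last holds). The fingers move at their own pace and stop on an object; the grip force is fixed at half the most. Time passes only in rows, so rows that do not move let the fingers close. It gives the time, the measured TCP pose, the force, the opening and the grip force at its end, in the units of the state.
- ctrl.get_obs(): the state, without advancing time (a new reading comes with each control period).
- ctrl.get_image(name): name is "scene" or "top" or "wrist"; returns a dict with "frame" (384x512x3 uint8, blue, green, red), "fx", "fy", "cx", "cy" (pixels), "rvec" (rotation vector, rad) and "tvec" (3), from world to camera coordinates, as OpenCV has them. Camera axes: x right, y down, z forward; pixel columns grow to the right and rows downward; lengths in mm; the calibration is good to about 2 mm. The wrist camera is an equidistant fisheye: a pixel r from the principal point sees the ray r / f radians off the axis. A picture is of the moment at which its call begins. There is no depth.
- ctrl.close_job(): hands the job in; it is judged then, once.
The state is a dict: "t": time; "qpos": joint angles; "qvel": joint speeds; "joint_torque": joint torques, N m; "ee_pos": TCP position; "orientation": TCP orientation; "ft_force": force on the tool from outside, world axes, zero at the start; "moment": the same for the moment, N m; "width": finger opening in mm; "grasp_force": force on a finger pad.
Only numpy, scipy, OpenCV 4.12 (cv2) and the standard library are available. Lean on these libraries where they do the work, as an engineer would, in place of code of your own. Each camera call takes 0.05 s, during which the arm holds its last target. There are 200 camera calls.

## Working session

There is one attempt and no reset: what is moved stays moved. The work goes in short steps, Python scripts to look and compute and a tool call to move; the robot and the scene stay as the last step left them, time stands still between calls to the robot, and variables do not carry over. Pictures are saved under pics/ and viewed, at most 10 in all, crops included, and the job is handed in when it is done.

Besides the shell and the picture viewer there is one more tool, called by a JSON object that holds its "method" and its "body". arm_command: Moves the arm, as the interface text tells. Its arguments: {"type":"object","properties":{"series":{"type":"array"},"jaw":{"type":"number"}},"required":["series"]}

```bash
ls; mkdir -p pics
cat > h.py <<'E'
import numpy as np, cv2
from workcell import ctrl
def cam(n):
    d=ctrl.get_image(n); d['R']=cv2.Rodrigues(np.array(d['rvec'],float))[0]; d['t']=np.array(d['tvec'],float).ravel(); d['n']=n
    return d
def ray(d,u,v):
    x=(u-d['cx'])/d['fx']; y=(v-d['cy'])/d['fy']
    if d['n']=='wrist':
        r=np.hypot(x,y); s=np.sin(r)/r if r>1e-9 else 1; c=np.array([x*s,y*s,np.cos(r)])
    else: c=np.array([x,y,1.])
    return -d['R'].T@d['t'], d['R'].T@(c/np.linalg.norm(c))
def onz(d,u,v,z):
    o,r=ray(d,u,v); return o+r*(z-o[2])/r[2]
def two(a,b):
    (o,r),(p,s)=a,b
    k=np.linalg.lstsq(np.c_[r,-s],p-o,rcond=None)[0]
    return (o+r*k[0]+p+s*k[1])/2, np.linalg.norm(o+r*k[0]-p-s*k[1])
def proj(d,P):
    c=d['R']@np.array(P,float)+d['t']
    if d['n']=='wrist':
        th=np.arctan2(np.hypot(c[0],c[1]),c[2]); k=th/np.hypot(c[0],c[1]); return d['cx']+d['fx']*c[0]*k, d['cy']+d['fy']*c[1]*k
    return d['cx']+d['fx']*c[0]/c[2], d['cy']+d['fy']*c[1]/c[2]
E
python3 - <<'E'
from h import *
for n in('scene','top','wrist'):
    d=cam(n); cv2.imwrite(f'pics/{n}0.png',d['frame']); print(n,d['fx'],d['cx'],d['cy'],-d['R'].T@d['t'],d['R'][2])
a=cv2.imread('pics/scene0.png');b=cv2.imread('pics/top0.png')
cv2.imwrite('pics/s0.png',cv2.resize(a,(800,600)));cv2.imwrite('pics/t0.png',cv2.resize(b,(800,600)))
print(ctrl.get_obs())
E
```

```text
pics
scene 384.365569284727 252.6524365820309 199.50793493645406 [1197.72060354 -551.20277778  783.12970003] [-0.60506178  0.51704933 -0.60544218]
top 387.74466696060347 253.53193521722307 199.5878994341865 [ 453.97187546    5.99727252 1298.06142223] [ 0.09773442  0.00648488 -0.9951914 ]
wrist 297.3186396354542 251.2322363300799 190.9808491983604 [ 351.87559297 -523.18635042  383.92358678] [-0.26954271 -0.13112194 -0.95401979]
{'t': 0.15, 'qpos': array([-1.13198634e+00,  4.23690562e-01,  1.63050181e+00, -5.87553487e-05,
        1.08859380e+00, -1.89984522e-02]), 'qvel': array([ 0.00076666, -0.00225754, -0.00188965, -0.00108327, -0.00170721,
        0.00103173]), 'joint_torque': array([-1.08057022e-04, -5.44985569e+01, -2.73919684e+01,  6.43539266e-02,
        2.03146948e-02, -6.90588058e-05]), 'ee_pos': array([ 276.07649358, -560.26491976,  241.06944546]), 'orientation': array([-3.05851010e+00, -7.12639537e-01,  4.70418661e-04]), 'ft_force': array([-0.2987152 ,  0.13587423,  0.27829552]), 'moment': array([0.00481175, 0.00864306, 0.03414145]), 'grasp_force': 0.0, 'width': 87.75589062563249}
```

View pics/s0.png

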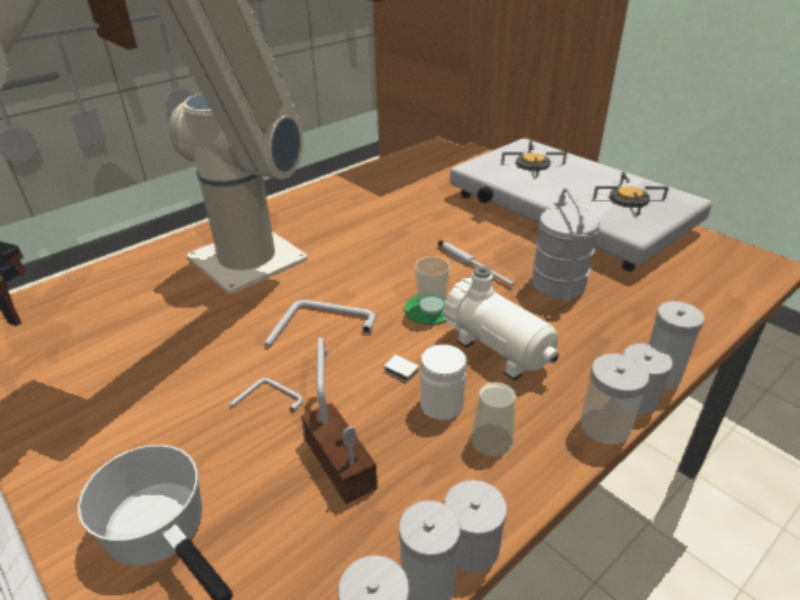

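View pics/t0.png

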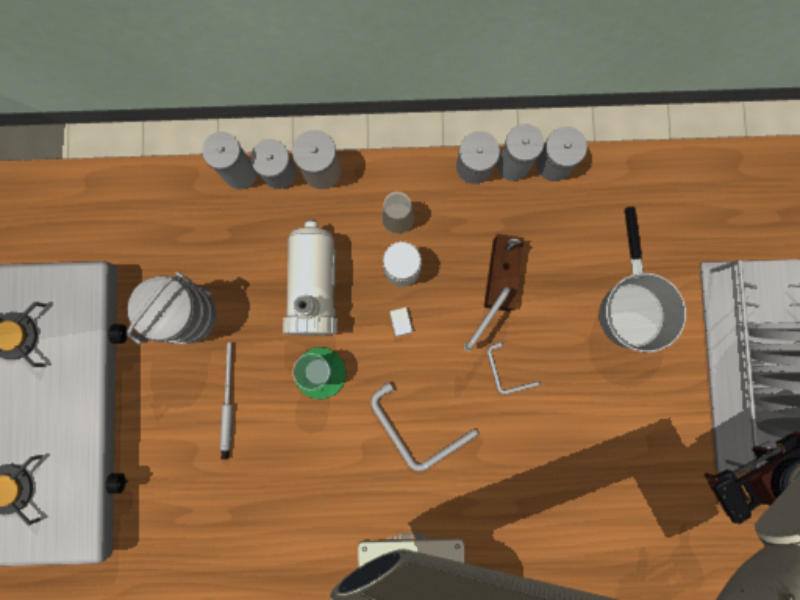

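Candidates for the spout (800-px top view): the one standing in the stand (bend ~507,290), a large one lying (417,468) and a small one lying (500,390). The one in the stand is the middle-sized. The tumblers are the upright one on the green trivet (318,373) and the upside-down one (398,212). I'll check these in a close montage.

Run:
```python
import cv2,numpy as np
s=cv2.imread('pics/scene0.png');t=cv2.imread('pics/top0.png')
def c(i,x,y,w=80,h=60): return cv2.resize(i[y:y+h,x:x+w],(400,300),interpolation=cv2.INTER_CUBIC)
# origins: top stand (290,165) scene stand (175,210) ; top filter(170,185) scene filter (250,155)
cv2.imwrite('pics/m1.png',np.vstack([np.hstack([c(t,285,175),c(s,175,210)]),np.hstack([c(t,165,185,),c(s,255,160)])]))
```

```text
(no output)
```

View pics/m1.png

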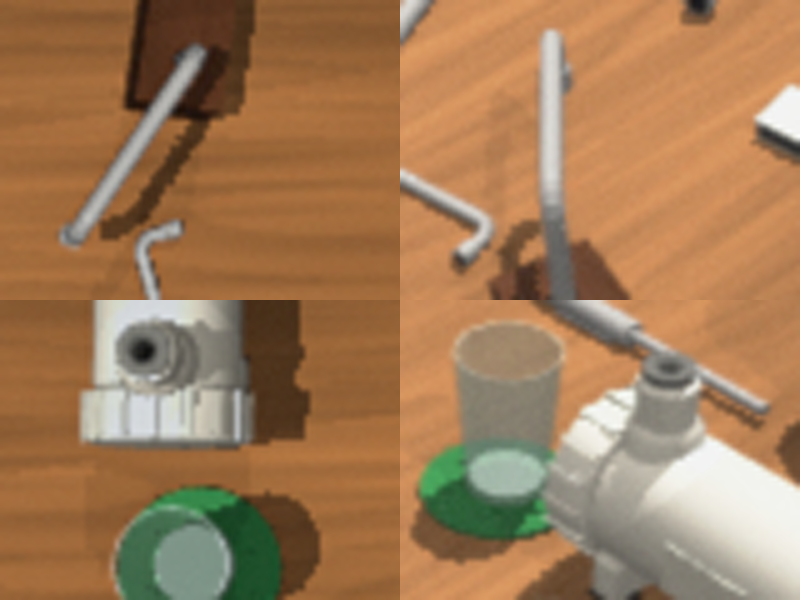

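The crop shows the spout in the stand, with its bend at montage (195,50) and outlet at (72,237). The port mouth is at (145,350) in top and (668,367) in scene. The tumbler rim is centred at about (172,562) in top and (509,350) in scene.

Run:
```python
from h import *
T=cam('top');S=cam('scene')
b=onz(T,285+193/5,175+54/5,125);o=onz(T,285+73/5,175+236/5,125)
print('bend end',b,'outlet',o,'len',np.linalg.norm(o-b),'yaw',np.arctan2(*(o-b)[1::-1]))
for n,u,v,us,vs,z in[('port',194,195,308.6,173.4,159),('tumb',199.4,237.4,276.8,170,113)]:
    print(n,onz(T,u,v,z),onz(S,us,vs,z),two(ray(T,u,v),ray(S,us,vs)))
print('bend2',two(ray(T,285+196/5,175+50/5),ray(S,175+153/5,210+205/5)))
from scipy.spatial.transform import Rotation as R
print(R.from_rotvec(ctrl.get_obs()['orientation']).as_matrix())
```

```text
bend end [ 604.52939288 -200.94477932  125.        ] outlet [ 496.16689076 -123.26001554  125.        ] len 133.331745613371 yaw 2.5196161399471637
port [585.09860188 189.10851777 159.        ] [591.42377376 185.057099   159.        ] (array([586.15135102, 190.42954691, 153.90803217]), np.float64(1.3457372218945867))
tumb [459.94501789 182.11844841 113.        ] [464.12491303 180.52471741 113.        ] (array([460.44613218, 183.14376218, 109.9964422 ]), np.float64(1.5015631734440376))
bend2 (array([ 608.30666704, -203.99091713,  116.50174748]), np.float64(0.9831964412872716))
[[ 8.97009013e-01  4.42012127e-01 -3.31494537e-04]
 [ 4.42012252e-01 -8.97008758e-01  6.76591857e-04]
 [ 1.70830302e-06 -7.53433641e-04 -9.99999716e-01]]
```

{"method": "arm_command", "body": {"series": [{"linear":[0.045,-0.018,0],"turn":0},{"linear":[0.045,-0.018,0],"turn":0},{"linear":[0.045,-0.018,0],"turn":0},{"linear":[0.045,-0.018,0],"turn":0},{"linear":[0.045,-0.018,0],"turn":0},{"linear":[0.045,-0.018,0],"turn":0},{"linear":[0.045,-0.018,0],"turn":0},{"linear":[0.045,-0.018,0],"turn":0},{"linear":[0.045,-0.018,0],"turn":0},{"linear":[0.045,-0.018,0],"turn":0}], "jaw": 1}}

```text
t: 1.25
ee_pos: [601.4, -198.5, 241.7]
orientation: [3.06, 0.713, -0.0]
ft_force: [0.5, -0.3, -0.3]
width: 87.8
grasp_force: 0.0
```

{"method": "arm_command", "body": {"series": [{"linear":[0,0,0],"turn":-0.147},{"linear":[0,0,0],"turn":-0.147},{"linear":[0,0,0],"turn":-0.147},{"linear":[0,0,0],"turn":-0.147},{"linear":[0,0,0],"turn":-0.147},{"linear":[0,0,0],"turn":-0.147},{"linear":[0,0,0],"turn":-0.147}]}}

```text
t: 1.95
ee_pos: [600.2, -200.2, 241.5]
orientation: [-2.306, -2.133, 0.0]
ft_force: [-0.1, 0.3, -0.4]
width: 88.0
grasp_force: 0.0
```

{"method": "arm_command", "body": {"series": [{"linear":[0,0,0],"turn":-0.147},{"linear":[0,0,0],"turn":-0.147},{"linear":[0,0,0],"turn":-0.147},{"linear":[0,0,0],"turn":-0.147},{"linear":[0,0,0],"turn":-0.147},{"linear":[0,0,0],"turn":-0.147},{"linear":[0,0,0],"turn":-0.147},{"linear":[0,0,0],"turn":0},{"linear":[0,0,0],"turn":0}]}}

```text
t: 2.85
ee_pos: [600.3, -200.2, 241.6]
orientation: [-0.973, -2.987, -0.0]
ft_force: [-0.2, -0.0, -0.0]
width: 87.9
grasp_force: 0.0
```

```bash
cat > w.py <<'E'
from h import *
import sys
from scipy.spatial.transform import Rotation as R
d=cam('wrist'); o=ctrl.get_obs(); M=R.from_rotvec(o['orientation']).as_matrix()
cv2.imwrite(f'pics/{sys.argv[1]}.png',d['frame']); cv2.imwrite(f'pics/{sys.argv[1]}v.png',cv2.resize(d['frame'],(800,600)))
print(o['t'],o['ee_pos'],o['ft_force'],o['width'],'q',o['qpos'].round(2),'yaw',np.arctan2(M[1,0],M[0,0])); print(M.round(4))
print('tcp px',proj(d,o['ee_pos']))
E
python3 w.py w1
```

```text
2.9 [ 600.33123662 -200.21577585  241.60456996] [-0.70555418 -1.07970072 -0.76327428] 88.06229523880067 q [-0.34  0.43  1.61  0.    1.1  -1.28] yaw 2.5122399000836935
[[-8.084e-01  5.886e-01 -1.000e-04]
 [ 5.886e-01  8.084e-01  1.000e-04]
 [ 2.000e-04 -0.000e+00 -1.000e+00]]
tcp px (np.float64(248.90867526119638), np.float64(255.42649324117832))
```

View pics/w1v.png

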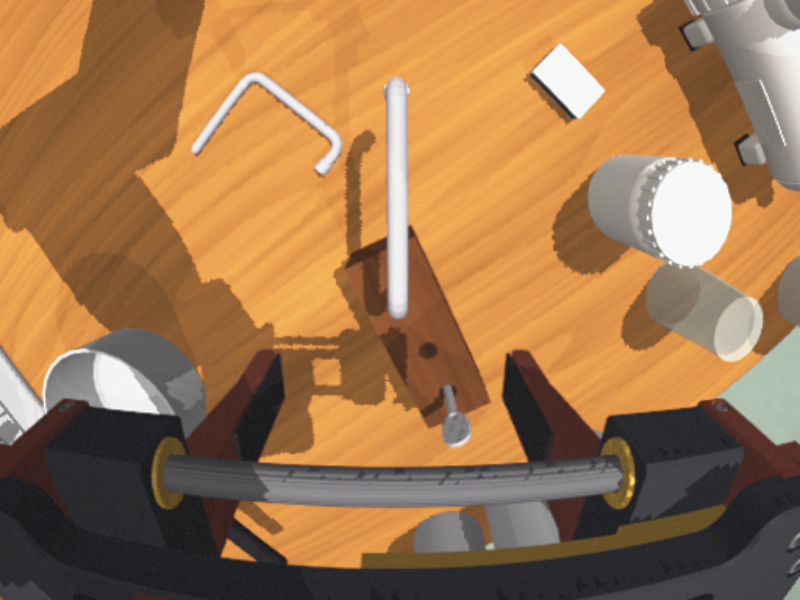

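The wrist view shows the spout arm from its bend (397,312) to its outlet (397,88), lined up with tool x. The small look-alike lies to the left at (255,78).

Run:
```python
from h import *
d=cam('wrist');o=ctrl.get_obs()['ee_pos']
f=d['frame'].astype(int); m=((f.max(2)-f.min(2)<30)&(f.min(2)>130))
C=[]
for v in range(65,196,5):
    u=np.where(m[v,235:275])[0]+235; C.append((u.mean(),v,len(u)))
C=np.array(C); print(C[:: 5])
a=onz(d,C[0,0],C[0,1],128);b=onz(d,C[-2,0],C[-2,1],128); print(a,b,np.arctan2(*(a-b)[1::-1]))
print('end', [onz(d,254.3,v,125) for v in (198,203)],'outlet',onz(d,254,54,125))
x=(a-b)[:2]/np.linalg.norm((a-b)[:2]); e=o[:2]-b[:2]; print('tcp off arm line (left +)',x[0]*e[1]-x[1]*e[0])
vs=np.where(m[150:215,254])[0]+150; print(vs.max())
```

```text
[[253.5  65.   12. ]
 [254.   90.   13. ]
 [254.  115.   13. ]
 [254.  140.   13. ]
 [254.  165.   13. ]
 [254.  190.   13. ]]
[ 511.12502114 -131.20184588  128.        ] [ 600.75987149 -195.73805354  128.        ] 2.517576100144025
end [array([ 607.95736774, -200.57000085,  125.        ]), array([ 611.92968318, -203.44226132,  125.        ])] outlet [ 503.18886185 -124.86637678  125.        ]
tcp off arm line (left +) 3.939590758528223
203
```

{"method": "arm_command", "body": {"series": [{"linear":[0,0.004,0.02],"turn":-0.005},{"linear":[0,0,0.025],"turn":0},{"linear":[0,0,0.025],"turn":0},{"linear":[0,0,0.025],"turn":0},{"linear":[0,0,0.02],"turn":0},{"linear":[0,0,0.0115],"turn":0},{"linear":[0,0,0],"turn":0},{"linear":[0,0,0],"turn":0}]}}

```text
t: 3.75
ee_pos: [603.1, -197.2, 115.7]
orientation: [0.96, 2.991, -0.0]
ft_force: [0.6, 0.1, -0.0]
width: 87.7
grasp_force: 0.0
```

```bash
python3 w.py w2
```

```text
3.8 [ 603.45293423 -197.26262463  116.22384598] [ 0.83108407 -0.47525145 -0.6895049 ] 87.81375677041802 q [-0.33  0.59  1.68  0.    0.87 -1.28] yaw 2.5203343851548015
[[-8.131e-01  5.821e-01  1.600e-03]
 [ 5.821e-01  8.131e-01 -5.000e-04]
 [-1.600e-03  5.000e-04 -1.000e+00]]
tcp px (np.float64(249.06763636907783), np.float64(256.3375468689738))
```

View pics/w2v.png

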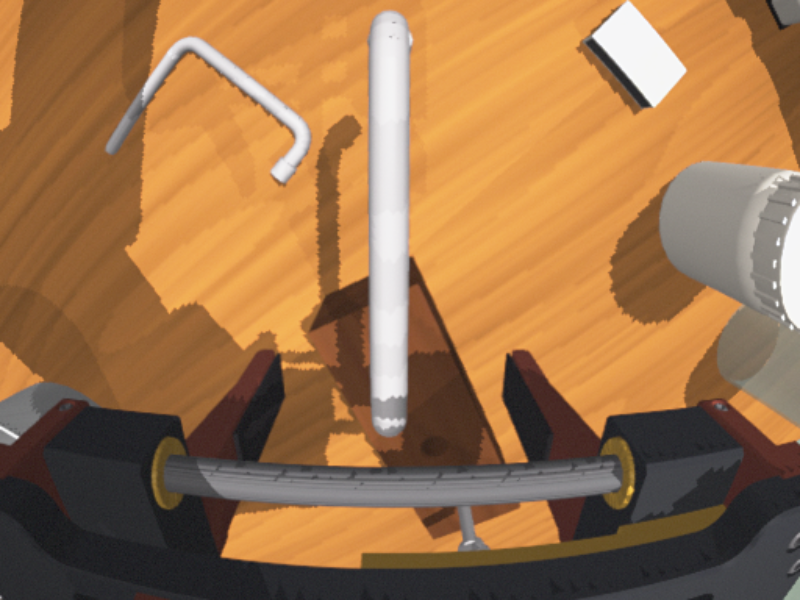

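The wrist view shows the bend centred between the pads at (389,400), where the TCP projects. I'll grip it and then lift straight up.

{"method": "arm_command", "body": {"series": [{"linear":[0,0,0],"turn":0},{"linear":[0,0,0],"turn":0},{"linear":[0,0,0],"turn":0},{"linear":[0,0,0],"turn":0},{"linear":[0,0,0],"turn":0},{"linear":[0,0,0],"turn":0},{"linear":[0,0,0],"turn":0},{"linear":[0,0,0],"turn":0}], "jaw": -1}}

```text
t: 4.6
ee_pos: [602.7, -197.0, 115.1]
orientation: [-0.96, -2.991, -0.0]
ft_force: [0.3, 0.3, 0.1]
width: 26.9
grasp_force: 0.0
```

{"method": "arm_command", "body": {"series": [{"linear":[0,0,-0.005],"turn":0},{"linear":[0,0,-0.01],"turn":0},{"linear":[0,0,-0.01],"turn":0}]}}

```text
t: 4.9
ee_pos: [602.5, -196.9, 140.8]
orientation: [-0.959, -2.991, -0.0]
ft_force: [-1.0, 0.9, -2.3]
width: 11.6
grasp_force: 30.0
```

The fingers were still closing when I lifted, so the grip may be too high. I'll check it.

```bash
python3 w.py w3
python3 - <<'E'
from h import *
S=cam('scene');a=S['frame']
o=ctrl.get_obs()['ee_pos'];print(proj(S,o),proj(S,[606,-199.5,60]),o)
w=cv2.imread('pics/w3.png')
u,v=map(int,proj(S,o))
cv2.imwrite('pics/m2.png',np.hstack([cv2.resize(a[v-35:v+65,u-40:u+40],(400,500),interpolation=cv2.INTER_CUBIC),cv2.resize(w[100:350,150:350],(400,500))]))
E
```

```text
4.95 [ 603.27117468 -197.19382492  142.68176772] [-1.5875835   0.70443106  0.4091185 ] 11.446481524260621 q [-0.33  0.56  1.67  0.    0.91 -1.28] yaw 2.5206962460480655
[[-8.134e-01  5.818e-01  1.400e-03]
 [ 5.818e-01  8.134e-01 -4.000e-04]
 [-1.400e-03  5.000e-04 -1.000e+00]]
tcp px (np.float64(249.2985597115187), np.float64(258.37210048991415))
(np.float64(205.42974829483606), np.float64(240.98609820819593)) (np.float64(208.43832749862744), np.float64(265.5522353009539)) [ 603.14015397 -197.13138755  142.05779005]
```

View pics/m2.png

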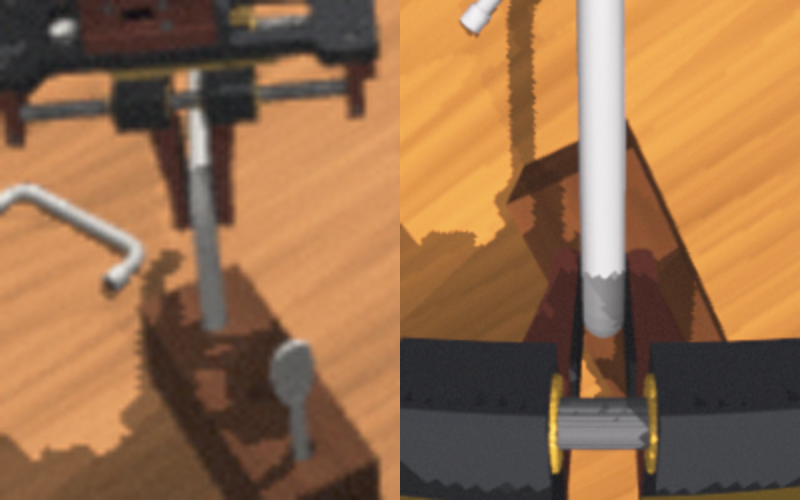

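Run:
```python
from h import *
d=cam('wrist');o=ctrl.get_obs()['ee_pos']; x=np.array([-.8134,.5818,0])
for h in(10,5,0,-5,-10,-15): print(h,[np.round(proj(d,o-k*x+[0,0,h-8]),1) for k in(10,)],np.round(proj(d,o+131*x+[0,0,h]),1), np.hypot(*np.subtract(proj(d,o+60*x+[0,0,h]+6*np.array([.58,.81,0])),proj(d,o+60*x+[0,0,h]-6*np.array([.58,.81,0])))))
for n in('w2','w3'):
    f=cv2.imread(f'pics/{n}.png').astype(int); m=((f.max(2)-f.min(2)<30)&(f.min(2)>130)); v=150
    u=np.where(m[v,225:280])[0]; c=np.where(m[:,249])[0]; print(n,len(u),c.min(),[m[v,225:280].sum() for v in range(100,200,10)])
```

```text
10 [array([248.8, 271.3])] [248.2  -4.6] 26.331434571557963
5 [array([248.8, 266.6])] [248.3  -1.1] 25.413548770098764
0 [array([248.9, 262.1])] [248.4   2.1] 24.55696114494228
-5 [array([248.9, 257.9])] [248.5   5.2] 23.755779958777342
-10 [array([249. , 253.8])] [248.5   8.1] 23.00483900968782
-15 [array([249., 250.])] [248.6  10.8] 22.299590179295834
w2 25 7 [np.int64(26), np.int64(26), np.int64(25), np.int64(25), np.int64(25), np.int64(25), np.int64(24), np.int64(25), np.int64(24), np.int64(24)]
w3 23 16 [np.int64(23), np.int64(23), np.int64(23), np.int64(23), np.int64(23), np.int64(23), np.int64(23), np.int64(23), np.int64(23), np.int64(23)]
```

The grip is about 12 mm too high, so the foot is lifted about 13 mm. I'll set it back down gently and regrip.

{"method": "arm_command", "body": {"series": [{"linear":[0,0,0.006],"turn":0},{"linear":[0,0,0.005],"turn":0},{"linear":[0,0,0],"turn":0},{"linear":[0,0,0],"turn":0}]}}

```text
t: 5.45
ee_pos: [602.9, -197.1, 128.9]
orientation: [0.96, 2.991, -0.0]
ft_force: [-0.6, -0.6, 3.5]
width: 11.3
grasp_force: 30.1
```

{"method": "arm_command", "body": {"series": [{"linear":[0,0,0.001],"turn":0},{"linear":[0,0,0.0],"turn":0}]}}

```text
t: 5.65
ee_pos: [603.3, -197.2, 128.9]
orientation: [0.959, 2.99, -0.0]
ft_force: [-2.5, 1.5, 9.5]
width: 11.1
grasp_force: 30.1
```

{"method": "arm_command", "body": {"series": [{"linear":[0,0,0.001],"turn":0},{"linear":[0,0,0.0],"turn":0}]}}

```text
t: 5.85
ee_pos: [603.8, -197.4, 128.8]
orientation: [0.959, 2.989, -0.0]
ft_force: [-3.6, 1.7, 16.0]
width: 11.3
grasp_force: 30.1
```

{"method": "arm_command", "body": {"series": [{"linear":[0,0,-0.002],"turn":0},{"linear":[0,0,0],"turn":0}]}}

```text
t: 6.05
ee_pos: [602.7, -197.1, 128.9]
orientation: [0.96, 2.991, -0.0]
ft_force: [-0.9, -0.3, 4.2]
width: 11.4
grasp_force: 30.0
```

{"method": "arm_command", "body": {"series": [{"linear":[0,0,0],"turn":0},{"linear":[0,0,0],"turn":0},{"linear":[0,0,0],"turn":0},{"linear":[0,0,0.005],"turn":0},{"linear":[0,0,0.005],"turn":0},{"linear":[0,0,0.0045],"turn":0},{"linear":[0,0,0],"turn":0}], "jaw": -0.4}}

```text
t: 6.75
ee_pos: [602.1, -196.8, 113.6]
orientation: [-0.959, -2.99, -0.0]
ft_force: [0.8, 0.7, 1.3]
width: 26.5
grasp_force: 0.0
```

{"method": "arm_command", "body": {"series": [{"linear":[0,0,0],"turn":0},{"linear":[0,0,0],"turn":0},{"linear":[0,0,0],"turn":0},{"linear":[0,0,0],"turn":0},{"linear":[0,0,0],"turn":0},{"linear":[0,0,0],"turn":0}], "jaw": -1}}

```text
t: 7.35
ee_pos: [602.7, -197.3, 114.8]
orientation: [0.96, 2.991, -0.0]
ft_force: [-0.8, -2.5, 0.1]
width: 11.7
grasp_force: 30.0
```

{"method": "arm_command", "body": {"series": [{"linear":[0,0,-0.005],"turn":0},{"linear":[0,0,-0.01],"turn":0},{"linear":[0,0,-0.02],"turn":0},{"linear":[0,0,-0.025],"turn":0},{"linear":[0,0,-0.03],"turn":0},{"linear":[0,0,-0.03],"turn":0},{"linear":[0,0,-0.03],"turn":0},{"linear":[0,0,-0.03],"turn":0},{"linear":[0,0,-0.015],"turn":0},{"linear":[0,0,0],"turn":0}]}}

```text
t: 8.35
ee_pos: [603.7, -197.0, 312.6]
orientation: [0.958, 2.987, 0.001]
ft_force: [0.6, 0.4, -1.2]
width: 11.6
grasp_force: 30.0
```

{"method": "arm_command", "body": {"series": [{"linear":[0.012,0.015,0],"turn":0},{"linear":[0.024,0.03,0],"turn":0},{"linear":[0.024,0.03,0],"turn":0},{"linear":[0.024,0.03,0],"turn":0},{"linear":[0.024,0.03,0],"turn":0},{"linear":[0.024,0.03,0],"turn":0},{"linear":[0.024,0.03,0],"turn":0},{"linear":[0.024,0.03,0],"turn":0},{"linear":[0.024,0.03,0],"turn":0},{"linear":[0.024,0.03,0],"turn":0}]}}

```text
t: 9.35
ee_pos: [581.1, 169.7, 307.4]
orientation: [-0.958, -2.988, 0.003]
ft_force: [0.8, -0.3, -0.7]
width: 11.3
grasp_force: 30.0
```

{"method": "arm_command", "body": {"series": [{"linear":[0.012,0.015,0],"turn":0},{"linear":[0,0,0],"turn":-0.1},{"linear":[0,0,0],"turn":-0.12},{"linear":[0,0,0],"turn":-0.12},{"linear":[0,0,0],"turn":-0.12},{"linear":[0,0,0],"turn":-0.12},{"linear":[0,0,0],"turn":-0.09},{"linear":[0,0,0],"turn":0},{"linear":[0,0,0],"turn":0}]}}

```text
t: 10.25
ee_pos: [580.9, 187.0, 308.2]
orientation: [0.074, -3.138, 0.001]
ft_force: [-0.5, 0.3, -0.6]
width: 11.5
grasp_force: 30.0
```

```bash
python3 w.py w4
python3 - <<'E'
from h import *
S=cam('scene');T=cam('top');o=ctrl.get_obs()['ee_pos'];w=cv2.imread('pics/w4.png')
cv2.imwrite('pics/s4.png',S['frame']);cv2.imwrite('pics/t4.png',T['frame'])
print(proj(S,o),proj(S,[587,187.5,159]),proj(T,[587,187.5,159]))
s=S['frame'][100:220,240:370]
cv2.imwrite('pics/m4.png',np.hstack([cv2.resize(s,(450,415),interpolation=cv2.INTER_CUBIC),cv2.resize(w[0:300,120:373],(350,415))]))
E
```

```text
10.3 [581.18169637 186.95063904 308.54546728] [-0.55298821  0.02222072 -0.86734388] 11.567335604855117 q [ 0.29  0.34  1.6   0.    1.21 -1.33] yaw -3.0942894269069936
[[-9.989e-01 -4.730e-02 -2.000e-03]
 [-4.730e-02  9.989e-01 -4.000e-04]
 [ 2.000e-03 -3.000e-04 -1.000e+00]]
tcp px (np.float64(250.08422474977812), np.float64(255.0099316398351))
(np.float64(309.9864158899393), np.float64(125.3431201388667)) (np.float64(308.03091212904087), np.float64(172.48094621636292)) (np.float64(194.5323029313219), np.float64(194.3444749019051))
```

View pics/m4.png

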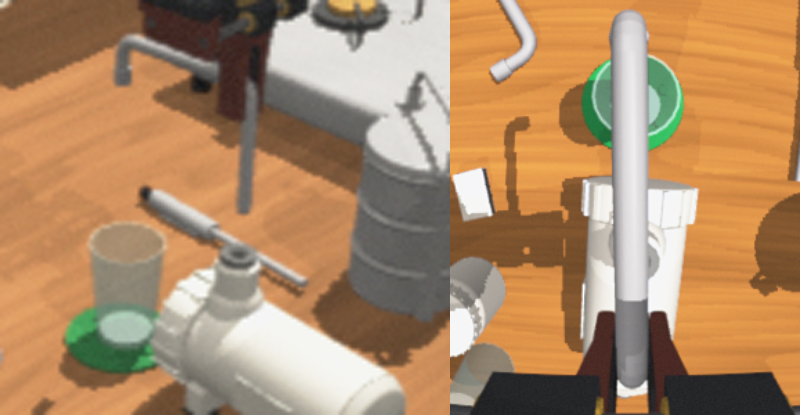

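The spout hangs plumb above the port. In the wrist view the port collar sits slightly to the right (+y) of the arm. I'll step aside 35 mm so the wrist camera can see the port mouth.

{"method": "arm_command", "body": {"series": [{"linear":[0,-0.015,0],"turn":0},{"linear":[0,-0.02,0],"turn":0},{"linear":[0,0,0],"turn":0},{"linear":[0,0,0],"turn":0}]}}

```text
t: 10.8
ee_pos: [583.8, 150.9, 309.8]
orientation: [-0.074, 3.141, 0.0]
ft_force: [0.2, 0.8, -0.3]
width: 11.4
grasp_force: 30.0
```

```bash
python3 w.py w5
python3 - <<'E'
from h import *
d=cam('wrist');S=cam('scene');o=ctrl.get_obs()['ee_pos'];cv2.imwrite('pics/s5.png',S['frame'])
p=proj(d,[587,190,159]);print('port pred',p,proj(S,[587,190,159]))
u,v=map(int,p); r=cv2.resize(d['frame'][v-30:v+30,u-40:u+40],(400,300),interpolation=cv2.INTER_CUBIC)
print('wrist crop origin',u-40,v-30)
q=lambda i,x,y:cv2.resize(i[y:y+60,x:x+80],(400,300),interpolation=cv2.INTER_CUBIC)
s0=cv2.imread('pics/scene0.png');t0=cv2.imread('pics/top0.png');s4=cv2.imread('pics/s4.png')
z=lambda i,x,y:cv2.resize(i[y:y+30,x:x+40],(400,300),interpolation=cv2.INTER_CUBIC)
cv2.imwrite('pics/m5.png',np.vstack([np.hstack([r,z(s0,288,160)]),np.hstack([z(t0,175,180),z(s4,290,150)])]))
E
```

```text
10.85 [583.75804839 151.37094903 309.78113629] [-0.20236158 -0.00163237 -0.87858445] 11.602375752025097 q [ 0.23  0.32  1.62  0.    1.2  -1.39] yaw -3.0935233104399353
[[-9.988e-01 -4.810e-02  1.000e-04]
 [-4.810e-02  9.988e-01  3.000e-04]
 [-1.000e-04  3.000e-04 -1.000e+00]]
tcp px (np.float64(251.14127433374054), np.float64(254.31626991483222))
port pred (np.float64(287.73314840941646), np.float64(185.38497210596526)) (np.float64(308.60429095825316), np.float64(172.15994928211086))
wrist crop origin 247 155
```

View pics/m5.png

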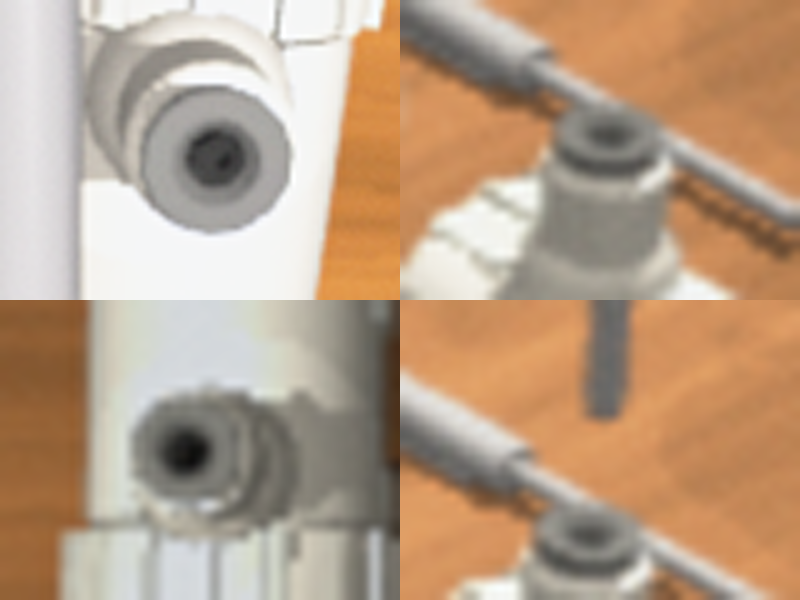

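The disc of the port mouth is clear in the wrist crop, centre (217,159). It is also clear in scene (610,135) and top (188,449), and the foot in the scene is at (605,415).

Run:
```python
from h import *
d=cam('wrist');S=cam('scene');T=cam('top')
print('wrist',onz(d,290.0,186.4,159)); print('top',onz(T,193.35,194.4,159)); print('scene',onz(S,308.4,172.8,159))
print('wrist+top',two(ray(d,290,186.4),ray(T,193.35,194.4)),two(ray(d,290,186.4),ray(S,308.4,172.8)))
print('foot scene s4', onz(S,310.05,161,203.5),'expected about [585.2,187.2]')
J=lambda P:np.array([np.subtract(proj(S,np.add(P,e)),proj(S,P)) for e in np.eye(3)*10]).round(2); print(J([587,188,159]))
# wrist view: arm lateral location ahead of TCP (arm mid), tool frame
f=d['frame'].astype(int)
print(proj(d,ctrl.get_obs()['ee_pos']+[0,0,10]+np.array([-.999,-.048,0])*50), [ (np.where((f[v,200:285].max(1)-f[v,200:285].min(1)<30)&(f[v,200:285].min(1)>130))[0]+200)[[0,-1]] for v in (150,)])
```

```text
wrist [587.85871655 192.96818609 159.        ]
top [586.94701158 191.00594556 159.        ]
scene [588.88321984 187.01408614 159.        ]
wrist+top (array([586.53751958, 191.33290033, 163.1647985 ]), np.float64(1.9842304822445025)) (array([587.22800133, 191.82582888, 156.67590717]), np.float64(3.8031510014160013))
foot scene s4 [594.52355922 183.36406021 203.5       ] expected about [585.2,187.2]
[[ 2.56  1.37]
 [ 2.28 -1.28]
 [ 0.22 -2.87]]
(np.float64(250.61455509746767), np.float64(169.33605682108032)) [array([239, 284])]
```

Run:
```python
from h import *
d=cam('wrist')
for n in('w2','w4','w5'):
    g=cv2.GaussianBlur(cv2.imread(f'pics/{n}.png'),(3,3),0)[:,:,0].astype(float)
    r=[]
    for v in (30,60,90,105,120,140,150,160,180,200):
        L=g[v,225:280]; D=np.diff(L); l=D[:26].argmax(); h=26+D[26:].argmin(); r.append((v,225.5+l,225.5+h,h-l))
    print(n,r)
    f=cv2.imread(f'pics/{n}.png').astype(int)
    m=((f.max(2)-f.min(2)<35)&(f.min(2)>110)); c=np.where(m[:40,250])[0]; print('end v',c.min() if len(c) else None)
o=ctrl.get_obs()['ee_pos'];R0=np.array([-.999,-.048,0])
for h in(10,5,0,-5,-10):print(h,proj(d,o+139*R0+[0,0,h-8]),proj(d,o+137*R0+[0,0,h]))
S=cam('scene');s=S['frame'][100:220,230:350];cv2.imwrite('pics/s6.png',s)
```

```text
w2 [(30, np.float64(235.5), np.float64(262.5), np.int64(27)), (60, np.float64(235.5), np.float64(261.5), np.int64(26)), (90, np.float64(235.5), np.float64(261.5), np.int64(26)), (105, np.float64(235.5), np.float64(261.5), np.int64(26)), (120, np.float64(235.5), np.float64(261.5), np.int64(26)), (140, np.float64(235.5), np.float64(261.5), np.int64(26)), (150, np.float64(235.5), np.float64(261.5), np.int64(26)), (160, np.float64(236.5), np.float64(261.5), np.int64(25)), (180, np.float64(236.5), np.float64(261.5), np.int64(25)), (200, np.float64(236.5), np.float64(260.5), np.int64(24))]
end v 7
w4 [(30, np.float64(236.5), np.float64(262.5), np.int64(26)), (60, np.float64(237.5), np.float64(262.5), np.int64(25)), (90, np.float64(231.5), np.float64(277.5), np.int64(46)), (105, np.float64(237.5), np.float64(262.5), np.int64(25)), (120, np.float64(236.5), np.float64(262.5), np.int64(26)), (140, np.float64(239.5), np.float64(260.5), np.int64(21)), (150, np.float64(239.5), np.float64(260.5), np.int64(21)), (160, np.float64(235.5), np.float64(260.5), np.int64(25)), (180, np.float64(239.5), np.
[... 661 characters left out ...]
at64(259.5), np.int64(21))]
end v 7
10 (np.float64(250.51827925616257), np.float64(-14.93903836708202)) (np.float64(250.47941998457117), np.float64(-17.343488714480344))
5 (np.float64(250.5352742999014), np.float64(-11.363681911784937)) (np.float64(250.49865860051804), np.float64(-13.496754701941285))
0 (np.float64(250.55126591888694), np.float64(-7.994360642664589)) (np.float64(250.5167024237308), np.float64(-9.882864793125776))
-5 (np.float64(250.56633675390714), np.float64(-4.814558944861801)) (np.float64(250.53365465514977), np.float64(-6.482276021183139))
-10 (np.float64(250.5805610108151), np.float64(-1.8093936944606241)) (np.float64(250.54960748026343), np.float64(-3.277461279472817))
```

{"method": "arm_command", "body": {"series": [{"linear":[0.0023,0.02,0],"turn":0},{"linear":[0,0.021,0],"turn":0},{"linear":[0,0,0.015],"turn":0},{"linear":[0,0,0.015],"turn":0},{"linear":[0,0,0.009],"turn":0},{"linear":[0,0,0],"turn":0},{"linear":[0,0,0],"turn":0},{"linear":[0,0,0],"turn":0}]}}

```text
t: 12.0
ee_pos: [579.8, 192.2, 271.1]
orientation: [-0.076, 3.14, 0.0]
ft_force: [-0.5, 0.6, -1.7]
width: 11.6
grasp_force: 30.0
```

```bash
python3 w.py w7|head -1
python3 - <<'E'
from h import *
S=cam('scene');T=cam('top');s=S['frame'];cv2.imwrite('pics/s7.png',s);cv2.imwrite('pics/t7.png',T['frame'])
o=ctrl.get_obs()['ee_pos'];print('foot pred',proj(S,o+[8,.3,-105]),'port',proj(S,[587.4,192,159]),proj(T,o),proj(T,[587,192,159]))
w=cv2.imread('pics/w7.png')
z=cv2.resize(s[130:190,280:340],(500,500),interpolation=cv2.INTER_CUBIC); cv2.imwrite('pics/m7.png',np.hstack([z,cv2.resize(w[130:230,220:280],(300,500),interpolation=cv2.INTER_CUBIC)]))
E
```

```text
12.05 [579.82725741 192.26847159 271.26300522] [ 0.16367112 -0.11833554 -0.96392365] 11.65160056279081 q [ 0.3   0.37  1.64 -0.    1.13 -1.32] yaw -3.0928287906043117
foot pred (np.float64(309.58002540795917), np.float64(169.8266602748258)) port (np.float64(309.1640803680909), np.float64(171.9578731332663)) (np.float64(185.9710953323726), np.float64(192.4389524012624)) (np.float64(193.01442196802566), np.float64(194.39291815663975))
```

View pics/m7.png

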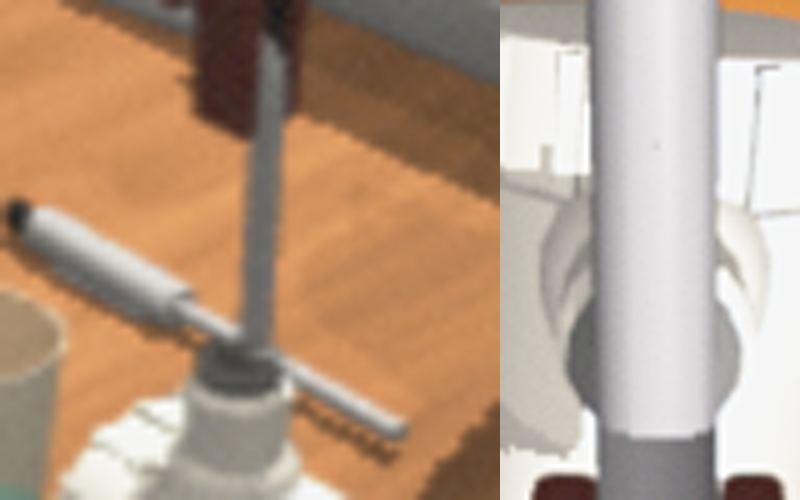

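Run:
```python
from h import *
S=cam('scene');o=ctrl.get_obs()['ee_pos']
for n in('s7','s4'):
    a=cv2.imread(f'pics/{n}.png').astype(int);b=cv2.imread('pics/scene0.png').astype(int)
    D=np.abs(a-b).sum(2)
    sat=a.max(2)-a.min(2)
    for v in range(138,175,2) if n=='s7' else range(126,166,3):
        x=np.where((D[v,300:322]>50)&(sat[v,300:322]<28))[0]+300
        print(n,v,x.min() if len(x) else 0,x.max() if len(x) else 0,len(x), round(x.mean(),2) if len(x) else '')
q=lambda P:np.round(proj(S,P),2)
print('axis pred off8',[q(o+[8,.3,-k]) for k in(20,60,105)])
```

```text
s7 138 310 314 5 312.0
s7 140 310 314 5 312.0
s7 142 310 314 5 312.0
s7 144 310 313 4 311.5
s7 146 310 313 4 311.5
s7 148 310 312 3 311.0
s7 150 310 312 3 311.0
s7 152 310 312 3 311.0
s7 154 310 312 3 311.0
s7 156 310 312 3 311.0
s7 158 310 312 3 311.0
s7 160 310 312 3 311.0
s7 162 310 312 3 311.0
s7 164 310 312 3 311.0
s7 166 310 311 2 310.5
s7 168 309 311 3 310.0
s7 170 305 311 6 308.17
s7 172 304 308 5 306.0
s7 174 304 313 9 308.44
s4 126 310 314 5 312.0
s4 129 305 315 6 311.0
s4 132 311 313 3 312.0
s4 135 310 313 4 311.5
s4 138 310 313 4 311.5
s4 141 310 313 4 311.5
s4 144 310 312 3 311.0
s4 147 310 312 3 311.0
s4 150 310 312 3 311.0
s4 153 310 312 3 311.0
s4 156 309 311 3 310.0
s4 159 309 311 3 310.0
s4 162 0 0 0 
s4 165 0 0 0 
axis pred off8 [array([311.62, 144.26]), array([310.63, 156.59]), array([309.56, 169.84])]
```

Foot and port compared in the scene view: the foot is about 4 mm too far in +x and about 1.5 mm in +y. I'll correct that and descend by feel.

{"method": "arm_command", "body": {"series": [{"linear":[0.004,-0.0015,0],"turn":0},{"linear":[0,0,0],"turn":0},{"linear":[0,0,0.003],"turn":0},{"linear":[0,0,0.003],"turn":0},{"linear":[0,0,0.002],"turn":0},{"linear":[0,0,0],"turn":0}]}}

```text
t: 12.8
ee_pos: [575.2, 190.7, 262.1]
orientation: [0.077, -3.14, 0.0]
ft_force: [-0.0, -1.0, -0.2]
width: 12.0
grasp_force: 30.0
```

{"method": "arm_command", "body": {"series": [{"linear":[0,0,0.001],"turn":0},{"linear":[0,0,0.001],"turn":0},{"linear":[0,0,0],"turn":0}]}}

```text
t: 13.1
ee_pos: [575.4, 190.8, 260.5]
orientation: [0.077, -3.14, 0.0]
ft_force: [-0.1, -0.1, -1.2]
width: 11.7
grasp_force: 30.0
```

{"method": "arm_command", "body": {"series": [{"linear":[0,0,0.001],"turn":0},{"linear":[0,0,0.001],"turn":0},{"linear":[0,0,0],"turn":0}]}}

```text
t: 13.4
ee_pos: [575.4, 190.8, 258.6]
orientation: [0.077, -3.14, -0.0]
ft_force: [0.3, 0.5, -0.5]
width: 11.6
grasp_force: 30.0
```

{"method": "arm_command", "body": {"series": [{"linear":[0,0,0.001],"turn":0},{"linear":[0,0,0.001],"turn":0},{"linear":[0,0,0],"turn":0}]}}

```text
t: 13.7
ee_pos: [575.3, 191.0, 256.6]
orientation: [0.077, -3.14, -0.0]
ft_force: [-0.3, 1.7, -0.8]
width: 11.6
grasp_force: 30.0
```

{"method": "arm_command", "body": {"series": [{"linear":[0,0,0.001],"turn":0},{"linear":[0,0,0.001],"turn":0},{"linear":[0,0,0],"turn":0}]}}

```text
t: 14.0
ee_pos: [575.4, 190.9, 254.5]
orientation: [0.077, -3.14, -0.0]
ft_force: [-1.2, 1.7, -0.0]
width: 11.5
grasp_force: 30.0
```

{"method": "arm_command", "body": {"series": [{"linear":[0,0,0.001],"turn":0},{"linear":[0,0,0.001],"turn":0},{"linear":[0,0,0],"turn":0}]}}

```text
t: 14.3
ee_pos: [575.4, 190.8, 252.5]
orientation: [0.077, -3.14, -0.0]
ft_force: [-0.8, 1.5, -0.1]
width: 11.4
grasp_force: 30.0
```

{"method": "arm_command", "body": {"series": [{"linear":[0,0.0003,0.001],"turn":0},{"linear":[0,0,0.001],"turn":0},{"linear":[0,0,0],"turn":0}]}}

```text
t: 14.6
ee_pos: [575.4, 191.0, 250.5]
orientation: [0.077, -3.14, 0.0]
ft_force: [-0.6, 1.2, -0.8]
width: 11.5
grasp_force: 30.0
```

{"method": "arm_command", "body": {"series": [{"linear":[0,0,0.001],"turn":0},{"linear":[0,0,0.001],"turn":0},{"linear":[0,0,0],"turn":0}]}}

```text
t: 14.9
ee_pos: [575.4, 191.0, 248.5]
orientation: [0.077, -3.14, 0.0]
ft_force: [-0.8, 1.5, -0.2]
width: 11.9
grasp_force: 30.0
```

{"method": "arm_command", "body": {"series": [{"linear":[0,0,0.001],"turn":0},{"linear":[0,0,0.001],"turn":0},{"linear":[0,0,0],"turn":0}]}}

```text
t: 15.2
ee_pos: [575.4, 191.2, 246.6]
orientation: [0.077, -3.14, -0.0]
ft_force: [-0.1, 1.7, 0.1]
width: 11.5
grasp_force: 30.0
```

{"method": "arm_command", "body": {"series": [{"linear":[0,0,0.001],"turn":0},{"linear":[0,0,0.001],"turn":0},{"linear":[0,0,0],"turn":0}]}}

```text
t: 15.5
ee_pos: [575.6, 191.2, 245.0]
orientation: [-0.077, 3.14, 0.0]
ft_force: [-1.7, 2.0, 3.0]
width: 11.7
grasp_force: 30.0
```

{"method": "arm_command", "body": {"series": [{"linear":[0,0.0003,0.001],"turn":0},{"linear":[0,0,0.001],"turn":0},{"linear":[0,0,0],"turn":0}]}}

```text
t: 15.8
ee_pos: [575.5, 191.4, 242.6]
orientation: [-0.077, 3.14, -0.0]
ft_force: [0.7, 1.2, 2.0]
width: 10.9
grasp_force: 30.0
```

{"method": "arm_command", "body": {"series": [{"linear":[0,0,0.001],"turn":0},{"linear":[0,0,0.001],"turn":0},{"linear":[0,0,0],"turn":0}]}}

```text
t: 16.1
ee_pos: [575.4, 191.3, 240.4]
orientation: [0.077, -3.141, 0.0]
ft_force: [-0.0, 1.4, 0.7]
width: 11.0
grasp_force: 30.0
```

{"method": "arm_command", "body": {"series": [{"linear":[0,0,0.001],"turn":0},{"linear":[0,0,0.001],"turn":0},{"linear":[0,0,0],"turn":0}]}}

```text
t: 16.4
ee_pos: [575.4, 191.4, 238.4]
orientation: [0.077, -3.14, 0.0]
ft_force: [-0.2, 0.6, 0.5]
width: 11.6
grasp_force: 30.0
```

The force fell instead of climbing, so the spout may be slipping or pivoting in the grip. I'll check.

```bash
python3 w.py w8|head -1
python3 - <<'E'
from h import *
S=cam('scene');cv2.imwrite('pics/s8.png',S['frame'])
w=cv2.imread('pics/w8.png'); z=cv2.resize(S['frame'][120:180,270:350],(480,360),interpolation=cv2.INTER_CUBIC)
cv2.imwrite('pics/m8.png',np.hstack([z,cv2.resize(w[0:300,130:370],(288,360))]))
g=cv2.GaussianBlur(w,(3,3),0)[:,:,0].astype(float)
for v in (30,60,90,105,120):
    D=np.diff(g[v,225:280]); print(v,225.5+D[:26].argmax(),251.5+D[26:].argmin())
f=w.astype(int);m=((f.max(2)-f.min(2)<35)&(f.min(2)>110)); print('end v',np.where(m[:40,250])[0].min())
E
```

```text
16.45 [575.38656196 191.35089474 238.37964781] [-0.94862368  0.78882926  1.39104212] 11.125452989039308 q [ 0.3   0.4   1.68 -0.    1.07 -1.32] yaw -3.0924035711801308
30 238.5 266.5
60 234.5 265.5
90 239.5 265.5
105 238.5 262.5
120 237.5 263.5
end v 7
```

View pics/m8.png

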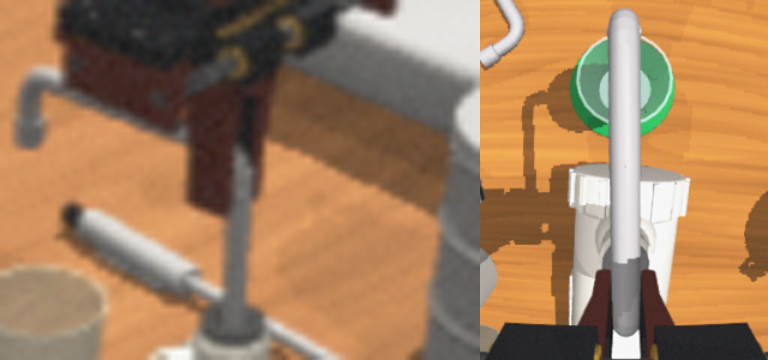

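The spout has not slipped (the outlet still ends at row 7), and the stem is inside the port at (240,325) with the outlet over the tumbler. The seal drag only shows while moving, so I'll read the force during motion.

{"method": "arm_command", "body": {"series": [{"linear":[0,0.0003,0.001],"turn":0},{"linear":[0,0,0.001],"turn":0}]}}

```text
t: 16.7
ee_pos: [575.5, 191.7, 236.9]
orientation: [-0.077, 3.14, -0.0]
ft_force: [-1.5, -0.2, 4.6]
width: 11.8
grasp_force: 30.0
```

{"method": "arm_command", "body": {"series": [{"linear":[0,0,0.001],"turn":0},{"linear":[0,0,0.001],"turn":0}]}}

```text
t: 16.9
ee_pos: [575.5, 191.7, 234.8]
orientation: [-0.077, 3.14, 0.0]
ft_force: [-0.5, 0.2, 4.4]
width: 11.6
grasp_force: 30.0
```

{"method": "arm_command", "body": {"series": [{"linear":[0,0,0.001],"turn":0}]}}

```text
t: 17.0
ee_pos: [575.5, 191.7, 233.7]
orientation: [-0.077, 3.14, 0.0]
ft_force: [0.1, 0.6, 5.2]
width: 11.4
grasp_force: 30.0
```

{"method": "arm_command", "body": {"series": [{"linear":[0,0,0.001],"turn":0}]}}

```text
t: 17.1
ee_pos: [575.5, 191.7, 232.7]
orientation: [-0.077, 3.14, 0.0]
ft_force: [-1.4, 0.4, 2.5]
width: 11.5
grasp_force: 30.0
```

{"method": "arm_command", "body": {"series": [{"linear":[0,0,0.001],"turn":0}]}}

```text
t: 17.2
ee_pos: [575.5, 191.7, 231.6]
orientation: [-0.077, 3.14, 0.0]
ft_force: [-1.2, 0.5, 5.6]
width: 11.6
grasp_force: 30.0
```

{"method": "arm_command", "body": {"series": [{"linear":[0,0,0.001],"turn":0}]}}

```text
t: 17.3
ee_pos: [575.5, 191.7, 230.7]
orientation: [-0.077, 3.14, 0.0]
ft_force: [-0.6, 0.1, 5.6]
width: 11.4
grasp_force: 30.0
```

{"method": "arm_command", "body": {"series": [{"linear":[0,0,0.001],"turn":0}]}}

```text
t: 17.4
ee_pos: [575.4, 191.7, 229.6]
orientation: [-0.077, 3.141, -0.0]
ft_force: [-1.1, -0.3, 4.7]
width: 11.3
grasp_force: 30.0
```

{"method": "arm_command", "body": {"series": [{"linear":[0,0,0.001],"turn":0}]}}

```text
t: 17.5
ee_pos: [575.4, 191.7, 228.6]
orientation: [-0.077, 3.141, -0.0]
ft_force: [0.1, 0.9, 3.3]
width: 11.7
grasp_force: 30.0
```

{"method": "arm_command", "body": {"series": [{"linear":[0,0,0.001],"turn":0}]}}

```text
t: 17.6
ee_pos: [575.5, 191.7, 227.7]
orientation: [-0.077, 3.14, 0.0]
ft_force: [-1.5, -1.3, 8.6]
width: 11.6
grasp_force: 30.0
```

{"method": "arm_command", "body": {"series": [{"linear":[0,0,0.001],"turn":0}]}}

```text
t: 17.7
ee_pos: [575.8, 191.8, 227.4]
orientation: [-0.077, 3.14, 0.0]
ft_force: [-3.2, 0.4, 13.1]
width: 11.2
grasp_force: 30.0
```

{"method": "arm_command", "body": {"series": [{"linear":[0,0,0.0005],"turn":0},{"linear":[0,0,0],"turn":0}]}}

```text
t: 17.9
ee_pos: [575.8, 191.8, 227.3]
orientation: [-0.077, 3.139, 0.001]
ft_force: [-2.9, -1.4, 11.5]
width: 11.3
grasp_force: 30.0
```

The push holds at 11.5 N at rest and the tool has stalled, so the foot is on the stop. I'll ease the load, open and retreat upwards.

{"method": "arm_command", "body": {"series": [{"linear":[0,0,-0.0012],"turn":0},{"linear":[0,0,0],"turn":0}]}}

```text
t: 18.1
ee_pos: [575.5, 191.7, 227.7]
orientation: [-0.077, 3.14, 0.0]
ft_force: [-1.8, 0.0, 6.4]
width: 11.4
grasp_force: 30.0
```

{"method": "arm_command", "body": {"series": [{"linear":[0,0,0],"turn":0},{"linear":[0,0,0],"turn":0},{"linear":[0,0,0],"turn":0},{"linear":[0,0,0],"turn":0},{"linear":[0,0,0],"turn":0},{"linear":[0,0,0],"turn":0}], "jaw": 0}}

```text
t: 18.7
ee_pos: [575.4, 191.7, 227.2]
orientation: [0.077, -3.14, 0.0]
ft_force: [-0.2, -0.2, 0.1]
width: 43.8
grasp_force: 0.0
```

```bash
python3 w.py w9|head -1
python3 - <<'E'
import cv2,numpy as np
for n in('w8','w9'):
    w=cv2.imread(f'pics/{n}.png');f=w.astype(int);m=((f.max(2)-f.min(2)<35)&(f.min(2)>110)); print('end v',np.where(m[:40,250])[0].min())
    g=cv2.GaussianBlur(w,(3,3),0)[:,:,0].astype(float)
    for v in (20,30,105,120):
        D=np.diff(g[v,225:280]); print(v,225.5+D[:26].argmax(),251.5+D[26:].argmin())
E
```

```text
18.75 [575.42542237 191.66602741 227.30235492] [-0.73285176  0.23332842  0.19244681] 44.13009390799033 q [ 0.3   0.41  1.68 -0.    1.05 -1.32] yaw -3.0924334571392706
end v 7
20 237.5 262.5
30 238.5 266.5
105 238.5 262.5
120 237.5 263.5
end v 6
20 236.5 262.5
30 227.5 261.5
105 237.5 262.5
120 237.5 262.5
```

{"method": "arm_command", "body": {"series": [{"linear":[0,0,-0.01],"turn":0},{"linear":[0,0,-0.02],"turn":0},{"linear":[0,0,-0.03],"turn":0},{"linear":[0,0,-0.03],"turn":0},{"linear":[0,0,-0.03],"turn":0},{"linear":[0,0,0],"turn":0},{"linear":[0,0,0],"turn":0}]}}

```text
t: 19.45
ee_pos: [575.6, 191.7, 348.4]
orientation: [-0.077, 3.139, 0.001]
ft_force: [-0.0, -0.8, 0.0]
width: 43.8
grasp_force: 0.0
```

```bash
python3 w.py w10
python3 - <<'E'
from h import *
d=cam('wrist');S=cam('scene');f=d['frame'].astype(int)
a=S['frame'].astype(int);b=cv2.imread('pics/scene0.png').astype(int)
m=(np.abs(a-b).sum(2)>90).astype(np.uint8); n,l,st,c=cv2.connectedComponentsWithStats(m)
print([tuple(s) for s in st[1:] if s[4]>25])
m=((f.max(2)-f.min(2)<35)&(f.min(2)>110))
for u in(246,250,254): print(u,np.where(m[:120,u])[0][:3])
g=d['frame'][:,:,0]
print('expected outlet collar top/arm', proj(d,[450,185,226]),'tumbler',proj(d,[460.5,182,113]))
hsv=cv2.cvtColor(d['frame'],cv2.COLOR_BGR2HSV);gm=cv2.inRange(hsv,(55,80,40),(90,255,255));ys,xs=np.where(gm);print('trivet px',xs.min(),xs.max(),ys.min(),ys.max(),proj(d,[460.5,182,8]))
hs=cv2.inRange(cv2.cvtColor(S['frame'],cv2.COLOR_BGR2HSV),(55,120,40),(90,255,255));h0=cv2.inRange(cv2.cvtColor(cv2.imread('pics/scene0.png'),cv2.COLOR_BGR2HSV),(55,120,40),(90,255,255))
for h in(hs,h0): y,x=np.where(h); print('scene trivet',x.mean(),y.mean(),len(x))
E
```

```text
19.5 [575.02260292 191.56156069 347.15226877] [-0.27609972  0.83554503  0.36190973] 44.22522467937122 q [ 0.3   0.3   1.57 -0.    1.28 -1.32] yaw -3.092400464067216
[[-9.988e-01 -4.920e-02 -4.000e-04]
 [-4.920e-02  9.988e-01 -1.000e-04]
 [ 4.000e-04 -1.000e-04 -1.000e+00]]
tcp px (np.float64(249.98539799730983), np.float64(252.33766574929084))
[(np.int32(272), np.int32(0), np.int32(69), np.int32(41), np.int32(1245)), (np.int32(130), np.int32(47), np.int32(24), np.int32(41), np.int32(172)), (np.int32(299), np.int32(47), np.int32(31), np.int32(12), np.int32(236)), (np.int32(109), np.int32(66), np.int32(29), np.int32(46), np.int32(765)), (np.int32(175), np.int32(66), np.int32(10), np.int32(16), np.int32(27)), (np.int32(308), np.int32(72), np.int32(23), np.int32(11), np.int32(39)), (np.int32(166), np.int32(77), np.int32(27), np.int32(37), np.int32(608)), (np.int32(281), np.int32(87), np.int32(42), np.int32(36), np.int32(626)), (np.int32(148), np.int32(99), np.int32(10), np.int32(11), np.int32(41)), (np.int32(273), np.int32(134), np.int32(39), np.int32(37), np.int32(264)), (np.int32(0), n
[... 501 characters left out ...]
 (np.int32(256), np.int32(209), np.int32(28), np.int32(25), np.int32(158)), (np.int32(95), np.int32(211), np.int32(20), np.int32(16), np.int32(26)), (np.int32(0), np.int32(236), np.int32(94), np.int32(72), np.int32(3237)), (np.int32(198), np.int32(263), np.int32(7), np.int32(12), np.int32(48))]
246 [49 50 51]
250 [48 49 50]
254 [49 50 51]
expected outlet collar top/arm (np.float64(250.08714087052348), np.float64(51.49484632863118)) tumbler (np.float64(247.5614593180994), np.float64(73.9961220458915))
trivet px 216 282 47 111 (np.float64(248.33576809947556), np.float64(79.67378076409382))
scene trivet 269.316384180791 200.3728813559322 177
scene trivet 269.33519553072625 200.3631284916201 179
```

```bash
python3 -c "
from workcell import ctrl
print(ctrl.close_job())"
```

```text
the job is handed in; nothing more can be done
None
```

The spout is pushed into the filter port until the stop was felt (about 13 N peak, drag included) and released; its outlet measures about 10 mm or less off the tumbler's centre, the trivet has not shifted, and the job was handed in at about 20 s, though the first grip closed too high, so I set the spout back in the stand and regripped.

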